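# Dress the sample slicer's knife spindle

## Robot

A 6-joint arm with a two-finger parallel gripper is mounted at the origin on the work surface. World frame = base frame: x ahead of the robot, y to its left, z up, the work surface at z = 0. Lengths are in mm, angles in rad, forces in N, time in s.
With the tool pointing down it reaches from about 300 to 750 mm from the base axis. Payload 8.5 kg.
Tool frame: the origin (TCP) lies midway between the tips of the shut fingers; the grasp point (between the pads) lies 19 mm behind it; z points along the fingers, y is the line along which they close (so a half turn about z gives the same grasp; the last joint's range is limited). The gripper opens to 88 mm and grips with 3 to 60 N. Pads are 18 mm wide; open, the fingers measure 123 mm over their backs; the gripper's body (75 mm by 187 mm) begins 45 mm behind the grasp point.
Start: joints at [1.123, 0.381, 1.297, -0, 1.464, -0.215], TCP at [126.879, 535.147, 238.748] pointing down, gripper open.
Joint ranges: [-3.11, 3.11], [-0.89, 2.33], [0.22, 2.48], [-1.42, 4.56], [0.17, 2.85], [-2.88, 2.88]. Speed limits (rad/s): [2.39, 2.39, 3.14, 3.14, 3.14, 3.14].

## Interface

Orientations are given as a rotation vector (axis times angle).
In Python, from station import read_state, grab_frame, calibration, close_job gives the robot as it stands. The module is installed in compiled form; this text tells all that it offers.
- The arm moves only by the tool arm_command, never from a script. Its argument "series" is a list of rows, each an object with "slide": the shift along the tool's x, y, z normalised to -1 to 1, where 1 is 12 cm, a list of three; "turn": the turn about the tool's z normalised to -1 to 1, where 1 is 180 degrees. A call has 1 to 20 rows; each row is the pose to reach, as a shift and turn from the pose commanded when the call began, along the tool's axes at that moment, turning the shorter way round; what a row does not reach only later rows make up. A row lasts 1/12 s, in which the tool goes at most 41.7 mm and 7.16 degrees, less where a joint would pass 70% of its speed; a pose out of reach is approached as far as the arm can. A call with a number of a shift or a turn outside -1 to 1 is refused whole. A call with a gripper value outside its range is refused whole. "jaw" is the opening, from -1 (shut) to 1 (fully open), set as the call begins (left out, the last holds). The fingers move at their own pace and stop on an object; "grip_force" is the grip in N (left out, the last holds). Time passes only in rows, so rows that repeat a pose let the fingers close. It gives the time, the measured TCP pose, the force, the opening and the grip force at its end, in the units of the state.
- read_state(): the state, without advancing time (a new reading comes with each control period).
- grab_frame(name): name is "scene" or "top" or "wrist"; returns the picture (420x560x3 uint8, red, green, blue); there is no depth.
- calibration(name): a dict with "camera_matrix" (3x3 intrinsics, pixels), "origin" and "attitude" of the camera in the world. Camera axes: x right, y down, z forward; pixel columns grow to the right and rows downward; lengths in mm; the calibration is good to about 2 mm. A picture is of the moment at which its call begins: read the wrist's pose just before it. calibration takes no time and is no camera call; for the wrist camera it gives the pose at the moment of the call.
- close_job(): hands the job in; it is judged then, once.
The state is a dict: "t": time; "joints": joint angles; "qvel": joint speeds; "effort": joint torques, N m; "tool_pos": TCP position; "eef_rot": TCP orientation; "ft_force": force on the tool from outside, world axes, zero at the start; "wrist_torque": the same for the moment, N m; "width": finger opening in mm; "finger_force": force on a finger pad.
Only numpy, scipy, OpenCV 4.12 (cv2) and the standard library are available. Lean on these libraries where they do the work, as an engineer would, in place of code of your own. Each camera call takes 0.05 s, during which the arm holds its last target. There are 200 camera calls.

## Task

Make the sample slicer ready for thick slices: draw its feed carriage back from the knife spindle, all the way against the parking stop at the other end of the bed, and leave it there. Then fit the upright spindle, in this order from the bottom: the tall spacer (the taller of the two plain rings), the disc knife with its hub up, and the clamp collar with its narrow nose down, guiding each part by hand down the spindle until it is fully home, not letting it drop. Leave the short spacer and everything else on the bench where it stands.

Things in the scene. Friction and masses are not known exactly. Their poses are not given: they have to be found in the camera images.
- slicer: Bench slicer, fixed, its place and yaw vary: aluminium bed 180 (its x) by 300 mm (its y), bed top 45 mm above the bench. Origin under the bed's centre on the bench, z up. The knife spindle stands at x 0, y -85 mm. Two 14 mm guide rods run along y at x -75 and +75 mm, tops 67 mm above the bench. A white drive housing, 72 mm high, fills x +92 to +192, y -150 to 0 mm.
- spindle_seat (a point): Centre of the spindle's shoulder (a 72 mm disc), 48 mm above the bench, axes as the slicer's. Above it the spindle is a round steel post, 24 mm in diameter, 94 mm high, its last 10 mm tapered to 16 mm. Fully home, the undersides of tall spacer, knife and clamp collar lie 0, 34 and 60 mm above this point; the spindle then ends 10 mm above the collar.
- spindle_tip (a point): Centre of the top end of the spindle, 142 mm above the bench.
- parking_stop (a point): Middle of the inner face of the parking stop, the grey cross bar over the +y end of the bed, its top 77 mm above the bench; 220 mm along the slicer's +y from the spindle axis.
- carriage (a joint): Place of the slotted white pusher carriage along the slicer's +y, m: 0 = its face 38 mm from the spindle axis (in the knife's way), 0.12 = hard against the parking stop. Starts at 0 to 0.04; about 3 N of friction; stays where left. It is 110 mm wide (170 mm at the rods), 60 mm long, top 111 mm above the bench.
- carriage_grip (a point): Middle of the carriage's upright black knob, 30 mm in diameter, which stands from 121 to 163 mm above the bench; this point is 146 mm above it, on the knob's axis, 47 mm behind the pusher face. It moves with the carriage.
- tall_spacer: Plain steel ring, 60 mm outside diameter, 34 mm high, bore 26.8 mm, about 0.4 kg, lying flat on the bench. Origin at the centre of its underside, z up along the bore.
- knife: Steel disc knife, 130 mm in diameter and 4 mm thick, with a hub of 50 mm diameter rising 22 mm above the disc (26 mm in all), bore 26.8 mm, about 0.45 kg, lying flat on the bench, hub up. Origin at the centre of its underside, z up through the hub.
- clamp_collar: Dark steel knurled collar: a head of 64 mm diameter and 16 mm height over a nose of 48 mm diameter and 8 mm height (24 mm in all), bore 26.8 mm, about 0.35 kg, standing on its nose. Origin at the centre of the nose's underside, z up.
- short_spacer: Plain steel ring, 60 mm outside diameter, only 18 mm high, not needed now. Origin at the centre of its underside.
- sample_jar: Bystander: glass jar with white cap, 54 mm in diameter, 65 mm high, origin under its centre.
- wash_bottle: Bystander: clear squeeze bottle with pointed nozzle, 62 mm in diameter, 180 mm high, origin under its centre.
- rinse_bottle: Bystander: the smaller clear squeeze bottle, 50 mm in diameter, 140 mm high, origin under its centre.
- beaker: Bystander: glass beaker, 62 mm in diameter at the rim, 88 mm high, origin under its centre.
- forceps: Bystander: steel forceps, about 175 mm long, 25 mm wide, 10 mm high, lying along its own x, origin at its middle on the bench.
There are look-alikes about, which are no part of the job. Leave any green look-alike of the tall_spacer alone.

How it is judged (in metres and radians):
On the way, in this order (a step that is already met when the one before it is completed fails the run):
1. the feed carriage is parked against its stop (value of joint carriage above 0.116 m), for 0.2 s.
2. the tall spacer is fully home on the spindle, the carriage still parked (value of joint carriage above 0.116 m and horizontal distance between tall_spacer and spindle_seat below 0.004 m and z of tall_spacer in the frame of spindle_seat between -0.0025 and 0.0025 m and angle between tall_spacer's own z axis and vertical below 0.08 rad), for 0.2 s.
3. the knife is fully home on the tall spacer, hub up (all of step 2 and horizontal distance between knife and spindle_seat below 0.004 m and z of knife in the frame of spindle_seat between 0.0315 and 0.0365 m and angle between knife's own z axis and vertical below 0.08 rad), for 0.2 s.
4. the clamp collar is fully home on the knife's hub, nose down (all of step 3 and horizontal distance between clamp_collar and spindle_seat below 0.004 m and z of clamp_collar in the frame of spindle_seat between 0.057 and 0.063 m and angle between clamp_collar's own z axis and vertical below 0.08 rad), for 0.2 s.
At the end, for the whole second after the job is handed in: Carriage within 4 mm of its parking stop. Tall spacer, knife (hub up) and clamp collar (nose down) threaded on the spindle in that order from the bottom, each fully home (underside within 2.5 mm of its level, collar 3 mm), centred within 4 mm, upright within 0.08 rad, at rest (all of step 4 and linear speed of each of tall_spacer, knife, clamp_collar below 0.02 m/s and velocity of joint carriage between -0.01 and 0.01 m/s); the robot touches nothing.
It fails at once if the tall spacer is let drop down the spindle (on it and faster than 0.6 m/s) (horizontal distance between tall_spacer and spindle_seat below 0.008 m and z of tall_spacer in the frame of spindle_seat below 0.096 m and linear speed of tall_spacer above 0.6 m/s).
It fails at once if the knife is let drop down the spindle (on it and faster than 0.6 m/s) (horizontal distance between knife and spindle_seat below 0.008 m and z of knife in the frame of spindle_seat below 0.096 m and linear speed of knife above 0.6 m/s).
It fails at once if the clamp collar is let drop down the spindle (on it and faster than 0.6 m/s) (horizontal distance between clamp_collar and spindle_seat below 0.008 m and z of clamp_collar in the frame of spindle_seat below 0.096 m and linear speed of clamp_collar above 0.6 m/s).
It fails at once if the short spacer or another bystander is moved more than 30 mm from where it stood (distance of any of short_spacer, sample_jar, wash_bottle, rinse_bottle, beaker, forceps from where it was at the start of the episode above 0.03 m).
It also fails if it takes over 72 s, if anything falls off the work surface, if the arm or the gripper's body presses on something with over 40 N, if the wrist force passes 120 N, or if a joint passes its speed limit or range.

## Working session

There is one attempt and no reset: what is moved stays moved. The work goes in short steps, Python scripts to look and compute and a tool call to move; the robot and the scene stay as the last step left them, time stands still between calls to the robot, and variables do not carry over. Pictures are saved under pics/ and viewed, at most 13 in all, crops included, and the job is handed in when it is done.

Besides the shell and the picture viewer there is one more tool, called after ">>>" as name([rows], argument=value, ...), one row to a line, values as JSON. arm_command: Moves the arm, as the interface text tells. Scaled input: -1 to 1 covers 12 cm each way for a shift and 180 degrees each way for a turn. Its arguments: {"type":"object","properties":{"series":{"type":"array"},"jaw":{"type":"number"},"grip_force":{"type":"number"}},"required":["series"]}

```bash
mkdir -p pics
python3 - <<'E'
from station import *
import cv2,numpy as np
print(read_state())
for n in("scene","top"):
    f=grab_frame(n); cv2.imwrite(f"pics/{n}0.png",f[:,:,::-1]); print(n,calibration(n))
E
```

```text
{'t': 0.0, 'joints': array([ 1.12268157e+00,  3.81169634e-01,  1.29819183e+00, -1.86146286e-05,
        1.46356601e+00, -2.15317614e-01]), 'qvel': array([ 3.29819259e-04,  1.01142497e-03,  1.36512043e-03, -7.79454960e-04,
        5.16858871e-05,  1.74763817e-03]), 'effort': array([ 4.93619009e-04, -4.37938714e+01, -2.24552572e+01,  7.12791737e-02,
        3.52923002e-02, -1.01452938e-04]), 'tool_pos': array([126.78957675, 534.9272836 , 238.1751627 ]), 'eef_rot': array([-3.64800061e-01, -3.11991989e+00,  1.99163829e-03]), 'ft_force': array([0.07971681, 0.33120362, 0.55873999]), 'wrist_torque': array([ 0.00448211,  0.03136176, -0.02981277]), 'finger_force': 0.0, 'width': 88.01176309885061}
scene {'camera_matrix': array([[532.72838762,   0.        , 278.61171124],
       [  0.        , 532.72838762, 199.69862004],
       [  0.        ,   0.        ,   1.        ]]), 'origin': array([1424.18636942, -160.6855874 , 1488.10268285]), 'attitude': array([-2.02717299, -1.73416812,  0.51319262])}
top {'camera_matrix': array([[384.8337463 ,   0.        , 286.5173598 ],
       [  0.        , 384.8337463 , 209.98427659],
       [  0.        ,   0.        ,   1.        ]]), 'origin': array([ 350.76971702,  -64.23519464, 1129.00309003]), 'attitude': array([-2.1343777 ,  2.09671079, -0.16878468])}
```

View pics/top0.png

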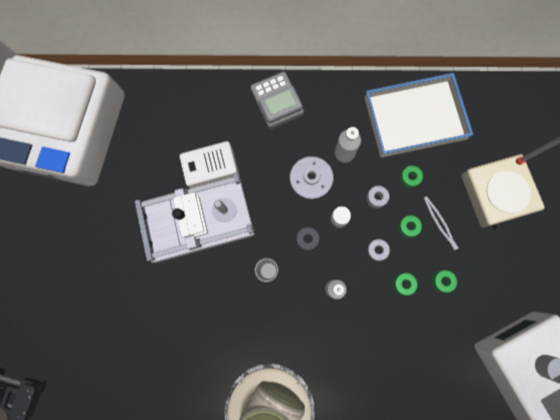

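View pics/scene0.png

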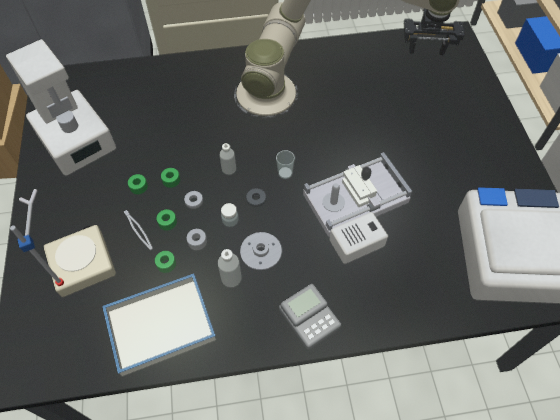

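The top view shows the slicer around (195,220), the spindle at (224,207) and the black knob at (179,213). The knife is at (311,177) and the dark collar at (308,238). These could be taken for the tall spacer: grey rings at top (378,197) and (378,250), and green look-alikes at (412,176), (411,226), (406,284) and (446,281). A close crop of the two grey rings should tell them apart.

```bash
cat > h.py <<'E'
from station import *
import cv2,numpy as np
from scipy.spatial.transform import Rotation as R
def cam(n):
    c=calibration(n); return c["camera_matrix"],np.array(c["origin"]),R.from_rotvec(c["attitude"]).as_matrix()
def ray(c,uv,z):
    K,o,A=c; d=A@np.linalg.solve(K,[uv[0],uv[1],1]); return o+d*(z-o[2])/d[2]
def proj(c,p):
    K,o,A=c; q=K@(A.T@(np.array(p,float)-o)); return q[:2]/q[2]
E
python3 - <<'E'
from h import *
s=cv2.imread("pics/scene0.png");t=cv2.imread("pics/top0.png")
a=cv2.resize(s[180:260,170:270],None,fx=4,fy=4,interpolation=2);b=cv2.resize(t[160:260,350:430],None,fx=3.2,fy=3.2,interpolation=2)
cv2.imwrite("pics/c.png",np.hstack([a,b]))
c=cam("top");d=cam("scene")
for n,uv,z,uv2 in[("spA",(378,197),34,(196,238)),("spB",(378,250),34,(194,199)),("knife",(311,177),4,(261,250)),("collar",(308,238),24,(256,197)),("tip",(219,203),142,(336,184)),("knob",(178,213),163,(366,171))]:
    print(n,ray(c,uv,z).round(),ray(d,uv2,z).round())
E
```

```text
spA [ 595. -301.   34.] [ 604. -302.   34.]
spB [ 441. -298.   34.] [ 460. -298.   34.]
knife [ 660. -108.    4.] [ 662. -107.    4.]
collar [ 473. -100.   24.] [477. -98.  24.]
tip [548. 138. 142.] [545. 144. 142.]
knob [516. 238. 163.] [526. 240. 163.]
```

View pics/c.png

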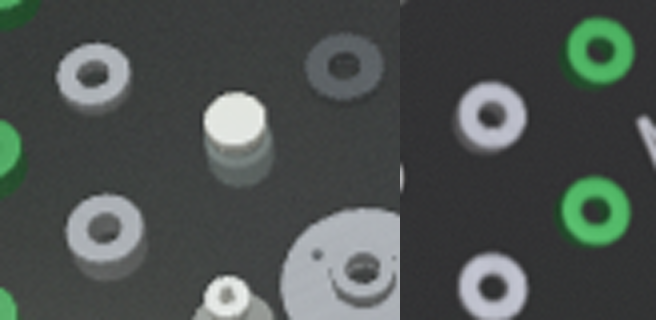

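The ring at scene (196,238), top (378,197), shows the taller side wall, so it is the tall spacer, at about (598,-301). The ring at scene (194,199) is the short one. Next I move above the slicer for a wrist look.

>>> arm_command([
  {"slide": [-0.96, -0.51, 0], "turn": 0},
  {"slide": [-0.96, -0.51, 0], "turn": 0},
  {"slide": [-0.96, -0.51, 0], "turn": 0},
  {"slide": [-0.96, -0.51, 0], "turn": 0},
], jaw=1, grip_force=40)

```text
t: 0.43
tool_pos: [228.2, 445.9, 238.5]
eef_rot: [0.371, 3.119, -0.003]
ft_force: [0.1, 0.7, 1.0]
width: 87.9
finger_force: 0.0
```

>>> arm_command([
  {"slide": [-0.96, -0.51, 0], "turn": 0},
  {"slide": [-0.96, -0.51, 0], "turn": 0},
  {"slide": [-0.96, -0.51, 0], "turn": 0},
  {"slide": [-0.96, -0.51, 0], "turn": 0},
])

```text
t: 0.77
tool_pos: [326.4, 359.9, 238.4]
eef_rot: [0.372, 3.119, -0.002]
ft_force: [-0.4, -0.4, -0.6]
width: 87.8
finger_force: 0.0
```

>>> arm_command([
  {"slide": [-0.96, -0.51, -0.3], "turn": -0.15},
  {"slide": [-0.96, -0.51, -0.3], "turn": -0.15},
  {"slide": [-0.96, -0.51, -0.3], "turn": -0.15},
  {"slide": [-0.96, -0.51, -0.3], "turn": -0.15},
])

```text
t: 1.1
tool_pos: [422.7, 275.3, 275.4]
eef_rot: [-0.366, 3.119, -0.0]
ft_force: [-0.4, 0.7, 0.9]
width: 87.9
finger_force: 0.0
```

```bash
cat >> h.py <<'E'
def go(target,yvec=None,s=None):
    """slide/turn (normalised) to bring TCP to target, tool y parallel to yvec"""
    s=s or read_state(); M=R.from_rotvec(s["eef_rot"]).as_matrix()
    sl=M.T@(np.array(target,float)-s["tool_pos"])/120; t=0
    if yvec is not None:
        v=M.T@np.array([*yvec,0.]); t=(np.degrees(np.arctan2(-v[0],v[1]))+90)%180-90
    print("slide",sl.round(3),"turn",round(t/180,4)); return sl,t
def snap(n,f):
    c=cam(n); im=grab_frame(n); cv2.imwrite(f"pics/{f}.png",im[:,:,::-1]); np.savez(f"pics/{f}.npz",K=c[0],o=c[1],A=c[2]); return c,im
def load(f):
    d=np.load(f"pics/{f}.npz"); return (d["K"],d["o"],d["A"]),cv2.imread(f"pics/{f}.png")
E
python3 - <<'E'
from h import *
s=read_state();print(s["t"],s["tool_pos"],s["joints"],s["ft_force"]); M=R.from_rotvec(s["eef_rot"]).as_matrix();print(M.round(3))
c,im=snap("wrist","w0"); print(c)
E
```

```text
1.1 [422.67122293 275.2817018  275.39345957] [ 3.42322859e-01  2.74486206e-01  1.34985242e+00 -2.86153035e-04
  1.51651450e+00 -1.46210896e+00] [-0.35694739  0.74418131  0.85478208]
[[-0.973 -0.232  0.001]
 [-0.232  0.973 -0.   ]
 [-0.001 -0.    -1.   ]]
(array([[375.25657023,   0.        , 280.71504483],
       [  0.        , 375.25657023, 213.32908934],
       [  0.        ,   0.        ,   1.        ]]), array([340.50260305, 256.15924854, 421.201381  ]), array([[-0.23137508,  0.92020286,  0.31574082],
       [ 0.97286413,  0.21852504,  0.07604067],
       [ 0.00097557,  0.32476683, -0.94579361]]))
```

View pics/w0.png

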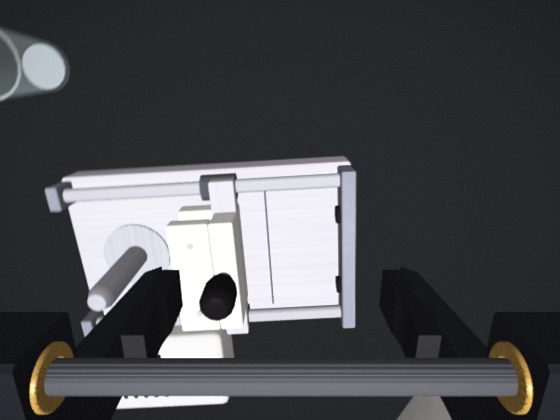

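The wrist view shows the spindle tip at (98,298), the shoulder disc near (137,258), the knob at about (218,297), the stop bar at x≈342–355, and the guide rods running from (65,196) to (340,182). I'll compute positions and compare them with the given geometry.

Run:
```python
from h import *
c,im=load("w0")
tip=ray(c,(98,299),142);print("tip",tip.round(1))
a,b=ray(c,(70,194),67),ray(c,(335,182),67);print("rod",a.round(),b.round(),"yaw",np.degrees(np.arctan2(-(b-a)[0],(b-a)[1])))
a2,b2=ray(c,(250,313),67),ray(c,(340,311),67);print("rod2",a2.round(),b2.round())
print("knob top",ray(c,(215,300),163).round(),ray(c,(219,284),163).round())
g=cv2.resize(im[210:345,60:270],None,fx=3.6,fy=3.6,interpolation=2);cv2.imwrite("pics/w0c.png",g)
yaw=np.radians(14);Y=np.array([-np.sin(yaw),np.cos(yaw)])
print("stop",ray(c,(341,240),77).round(), (tip[:2]+220*Y).round())
```

```text
tip [544.9 144.8 142. ]
rod [487.  79.  67.] [415. 328.  67.] yaw 16.03425112103252
rod2 [579. 279.  67.] [554. 374.  67.]
knob top [509. 243. 163.] [494. 244. 163.]
stop [469. 349.  77.] [492. 358.]
```

View pics/w0c.png

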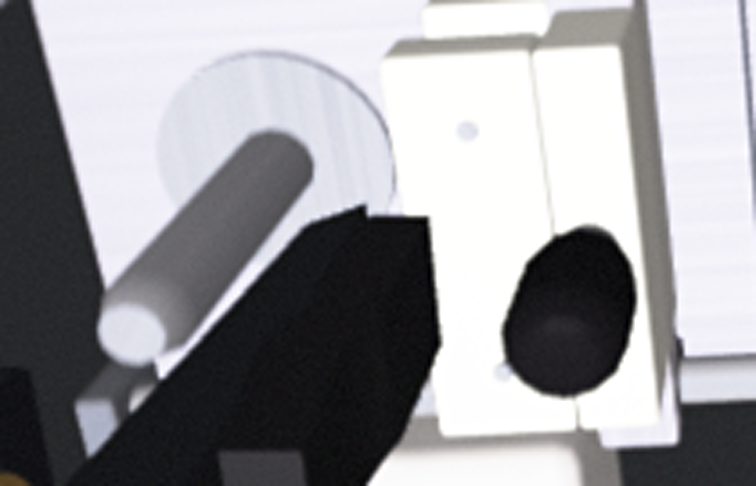

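Run:
```python
from h import *
c,im=load("w0")
tip=ray(c,(96.7,302.8),142);k=ray(c,(215.5,306),163);d=(k-tip)[:2]
print(tip.round(1),k.round(1),np.linalg.norm(d),np.degrees(np.arctan2(-d[0],d[1])))
y=np.radians(15.8);Y=np.array([-np.sin(y),np.cos(y)])
go([k[0],k[1],190],Y); go([k[0],k[1],128],Y)
print("park travel end",tip[:2]+205*Y)
```

```text
[548.9 144.  142. ] [514.4 244.5 163. ] 106.2322661701839 18.949245109258566
slide [-0.664 -0.417  0.718] turn -0.0105
slide [-0.663 -0.416  1.235] turn -0.0105
park travel end [493.11294868 341.28791278]
```

>>> arm_command([
  {"slide": [-0.67, -0.43, 0.3], "turn": -0.015},
  {"slide": [-0.67, -0.43, 0.3], "turn": -0.015},
  {"slide": [-0.67, -0.43, 0.3], "turn": -0.015},
  {"slide": [-0.67, -0.43, 0.6], "turn": -0.015},
  {"slide": [-0.67, -0.43, 0.9], "turn": -0.015},
  {"slide": [-0.67, -0.43, 1.0], "turn": -0.015},
])

```text
t: 1.65
tool_pos: [508.7, 244.8, 149.7]
eef_rot: [0.43, -3.104, 0.001]
ft_force: [0.3, 1.0, -0.1]
width: 88.4
finger_force: 0.0
```

>>> arm_command([
  {"slide": [0, 0, 0.23], "turn": 0},
  {"slide": [0, 0, 0.23], "turn": 0},
])

```text
t: 1.82
tool_pos: [508.4, 245.0, 122.6]
eef_rot: [0.431, -3.103, 0.001]
ft_force: [-0.2, 0.2, -0.0]
width: 88.0
finger_force: 0.0
```

>>> arm_command([
  {"slide": [0, 0, 0], "turn": 0},
  {"slide": [0, 0, 0], "turn": 0},
  {"slide": [0, 0, 0], "turn": 0},
  {"slide": [0, 0, 0], "turn": 0},
  {"slide": [0, 0, 0], "turn": 0},
  {"slide": [0, 0, 0], "turn": 0},
], jaw=-1, grip_force=15)

```text
t: 2.32
tool_pos: [511.0, 244.9, 127.8]
eef_rot: [-0.433, 3.111, 0.0]
ft_force: [-0.3, -0.2, -0.5]
width: 50.2
finger_force: 0.0
```

>>> arm_command([
  {"slide": [-0.03, 0, 0], "turn": 0},
  {"slide": [-0.03, 0, 0], "turn": 0},
  {"slide": [-0.03, 0, 0], "turn": 0},
  {"slide": [-0.03, 0, 0], "turn": 0},
  {"slide": [-0.03, 0, 0], "turn": 0},
])

```text
t: 2.73
tool_pos: [514.8, 245.6, 127.3]
eef_rot: [-0.433, 3.11, -0.001]
ft_force: [3.8, -2.8, 0.8]
width: 29.2
finger_force: 15.0
```

Run:
```python
from h import *
s=read_state();print(s["t"],s["tool_pos"],s["ft_force"],s["width"],s["finger_force"])
c,im=snap("wrist","w1")
y=np.radians(17);Y=np.array([-np.sin(y),np.cos(y)])
go([548.9+205*Y[0],144+205*Y[1],127],Y)
```

```text
2.7333 [514.81606796 245.55883731 127.29104428] [ 3.81731356 -2.77504857  0.84239234] 29.218800633478093 14.999551369110122
slide [-0.008  0.816  0.002] turn -0.0065
```

View pics/w1.png

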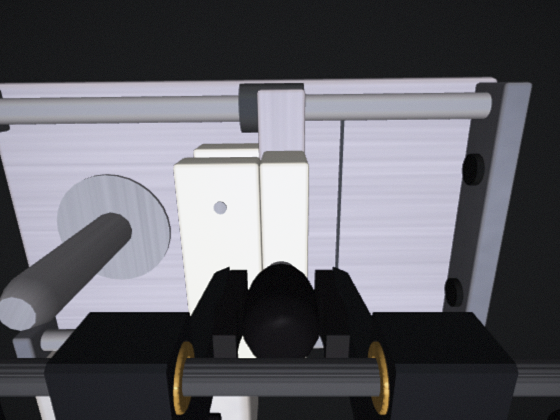

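The knob is held between the pads at (280,305). I now pull along tool +y.

>>> arm_command([
  {"slide": [0, 0.15, 0], "turn": 0},
  {"slide": [0, 0.3, 0], "turn": 0},
  {"slide": [0, 0.45, 0], "turn": 0},
  {"slide": [0, 0.6, 0], "turn": 0},
  {"slide": [0, 0.7, 0], "turn": 0},
  {"slide": [0, 0.75, 0], "turn": 0},
  {"slide": [0, 0.78, 0], "turn": 0},
  {"slide": [0, 0.78, 0], "turn": 0},
])

```text
t: 3.45
tool_pos: [488.0, 336.4, 127.3]
eef_rot: [0.434, -3.11, -0.002]
ft_force: [-4.6, 1.6, 5.5]
width: 29.3
finger_force: 15.0
```

Run:
```python
from h import *
c,im=load("w1")
tip=ray(c,(18,307),142);seat=ray(c,(113,226),48)
a,b=ray(c,(20,110),67),ray(c,(480,105),67);d=b-a
print("tip",tip.round(1),"seat",seat.round(1),"yaw",np.degrees(np.arctan2(-d[0],d[1])))
s=read_state();M=R.from_rotvec(s["eef_rot"]).as_matrix();print("tool yaw",np.degrees(np.arctan2(-M[0,1],M[1,1])))
```

```text
tip [544.2 144.2 142. ] seat [545.5 143.   48. ] yaw 16.4185005601887
tool yaw 15.871118387469854
```

>>> arm_command([
  {"slide": [0, 0.03, 0], "turn": 0},
  {"slide": [0, 0.06, 0], "turn": 0},
  {"slide": [0, 0.06, 0], "turn": 0},
  {"slide": [0, 0.06, 0], "turn": 0},
])

```text
t: 3.78
tool_pos: [487.3, 338.8, 127.1]
eef_rot: [0.43, -3.11, 0.011]
ft_force: [-1.4, -20.8, 7.8]
width: 29.3
finger_force: 15.0
```

>>> arm_command([
  {"slide": [0, 0, 0], "turn": 0},
  {"slide": [0, -0.04, 0], "turn": 0},
  {"slide": [0, -0.04, 0], "turn": 0},
  {"slide": [0, -0.04, 0], "turn": 0},
  {"slide": [0, -0.04, 0], "turn": 0},
], jaw=0)

```text
t: 4.2
tool_pos: [488.1, 338.2, 127.0]
eef_rot: [0.433, -3.112, -0.001]
ft_force: [-0.2, -0.2, -0.1]
width: 44.4
finger_force: 0.0
```

>>> arm_command([
  {"slide": [0, 0, -0.3], "turn": 0},
  {"slide": [0, 0, -0.6], "turn": 0},
  {"slide": [-0.8, -1, -1], "turn": 0},
  {"slide": [-0.8, -1, -1], "turn": 0},
  {"slide": [-0.8, -1, -1], "turn": 0},
  {"slide": [-0.8, -1, -1], "turn": 0},
])

```text
t: 4.7
tool_pos: [614.7, 247.6, 248.1]
eef_rot: [-0.433, 3.111, 0.0]
ft_force: [0.8, 1.0, 0.7]
width: 44.1
finger_force: 0.0
```

Run:
```python
from h import *
s=read_state();print(s["t"],s["tool_pos"],s["ft_force"],s["width"],s["joints"])
c,im=snap("wrist","w2");snap("top","top1")
go([598,-301,247],None)
```

```text
4.7 [614.73261548 247.64664518 248.11834004] [0.78617062 0.98111489 0.6525062 ] 44.09294362178087 [ 2.04696638e-01  5.82224986e-01  9.25027289e-01  7.87909024e-05
  1.63329006e+00 -1.64273133e+00]
slide [ 1.376 -4.346  0.006] turn 0.0
```

View pics/w2.png

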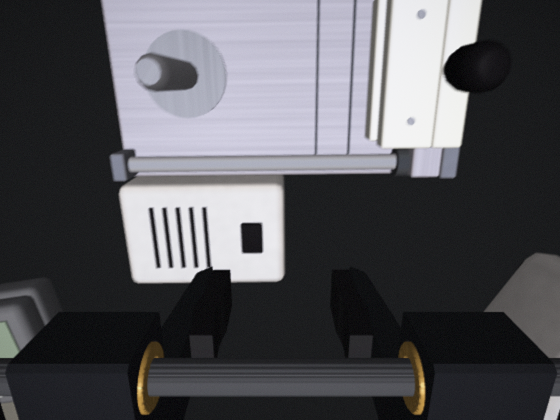

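The carriage is parked, with its block lying right at the stop end. The view of the spindle is clear: tip (149,72), shoulder centre (187,74). I measure these and move to the tall spacer.

Run:
```python
from h import *
c,im=load("w2")
print("tip",ray(c,(148.5,72.5),142).round(1),"seat",ray(c,(187,74.5),48).round(1))
a,b=ray(c,(130,163),67),ray(c,(390,163),67);d=b-a;print("yaw",np.degrees(np.arctan2(-d[0],d[1])))
print("knob", ray(c,(463,70),163).round())
c=cam("top")
for n,uv,z in[("wash",(352,134),170),("jar",(342,216),65),("rinse",(339,289),140),("beaker",(266,270),88),("green",(412,176),30)]:print(n,ray(c,uv,z).round())
```

```text
tip [549.3 143.4 142. ] seat [547.7 145.2  48. ]
yaw 15.8228777351332
knob [497. 324. 163.]
wash [ 732. -208.  170.]
jar [ 532. -193.   65.]
rinse [ 333. -175.  140.]
beaker [378.  13.  88.]
green [ 660. -403.   30.]
```

>>> arm_command([
  {"slide": [0.27, -0.87, 0], "turn": 0},
  {"slide": [0.27, -0.87, 0], "turn": 0},
  {"slide": [0.27, -0.87, 0], "turn": 0},
], jaw=1)

```text
t: 5.05
tool_pos: [610.0, 137.5, 246.7]
eef_rot: [0.432, -3.111, 0.0]
ft_force: [-0.2, 0.6, -0.5]
width: 62.0
finger_force: 0.0
```

>>> arm_command([
  {"slide": [0.3, -1, 0], "turn": 0},
  {"slide": [0.3, -1, 0], "turn": 0},
  {"slide": [0.3, -1, 0], "turn": 0},
])

```text
t: 5.3
tool_pos: [608.0, 13.8, 247.0]
eef_rot: [0.435, -3.111, -0.001]
ft_force: [1.3, 1.1, -0.1]
width: 82.1
finger_force: 0.0
```

>>> arm_command([
  {"slide": [0.3, -1, 0], "turn": 0},
  {"slide": [0.3, -1, 0], "turn": 0},
  {"slide": [0.3, -1, 0], "turn": 0},
])

```text
t: 5.55
tool_pos: [606.3, -111.5, 247.1]
eef_rot: [-0.434, 3.111, 0.001]
ft_force: [-0.0, 0.0, -0.2]
width: 88.2
finger_force: 0.0
```

>>> arm_command([
  {"slide": [0.3, -0.8, 0], "turn": 0},
  {"slide": [0.3, -0.8, 0], "turn": 0},
  {"slide": [0.3, -0.8, 0], "turn": 0},
  {"slide": [0.3, -0.8, 0], "turn": 0},
])

```text
t: 5.88
tool_pos: [597.7, -216.0, 246.2]
eef_rot: [0.426, -3.112, -0.0]
ft_force: [0.0, -1.2, 0.3]
width: 88.3
finger_force: 0.0
```

Run:
```python
from h import *
s=read_state();print(s["t"],s["tool_pos"],s["ft_force"],s["joints"])
c,im=snap("wrist","w3")
go([598,-301,247],None)
```

```text
5.8833 [ 597.65716102 -216.03128769  246.22999343] [ 0.0350849  -1.21457714  0.31942321] [-5.32640901e-01  5.31454309e-01  1.02175371e+00 -4.31450421e-04
  1.58913185e+00 -2.37574190e+00]
slide [ 0.197 -0.701 -0.005] turn 0.0
```

View pics/w3.png

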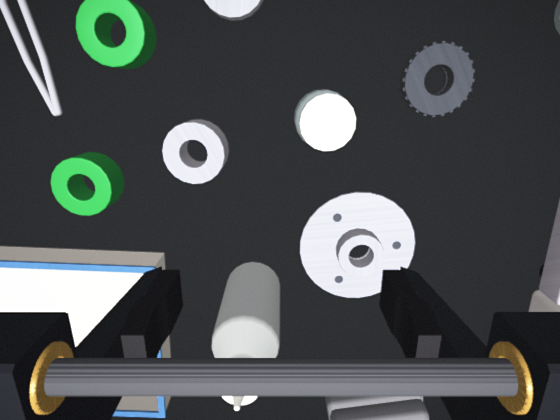

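The tall spacer's top face is at (193,152), with its wall visible on the right. The knife disc is at (357,245), its hub top at (359,255), and the collar at (440,79). The wash bottle is at (245,320).

Run:
```python
from h import *
c,im=load("w3")
for n,uv,z in[("spacer",(193.5,152),34),("knife disc",(357.5,245),4),("hub",(359.5,252),26),("collar",(440,79),24),("jar",(327,122),65),("cap",(237,400),180)]:print(n,ray(c,uv,z).round(1))
# diameter check
print(ray(c,(163,152),34)-ray(c,(224,152),34), proj(c,[598,-301,34]))
# refine by segmentation of bright tops
hsv=cv2.cvtColor(im,cv2.COLOR_BGR2HSV)
m=((hsv[...,2]>175)&(hsv[...,1]<40)).astype(np.uint8)
n,l,st,ce=cv2.connectedComponentsWithStats(m)
for i in range(1,n):
    if st[i,4]>150: 
        cs,_=cv2.findContours((l==i).astype(np.uint8),0,1); print(st[i],cv2.fitEllipse(max(cs,key=len)))
```

```text
spacer [ 597.  -301.8   34. ]
knife disc [ 657.2 -108.7    4. ]
hub [ 656.4 -111.3   26. ]
collar [471.7 -97.4  24. ]
jar [ 534.4 -192.    65. ]
cap [ 731.5 -210.7  180. ]
[ 15.6381295  -56.09433837   0.        ] [194.11898278 153.22888473]
[   0    0   61  116 1461] ((26.714168548583984, 40.727256774902344), (21.558712005615234, 136.31805419921875), 157.58047485351562)
[204   0  56  17 692] ((232.136962890625, 6.862501621246338), (16.93085479736328, 58.916568756103516), 90.43280792236328)
[ 299   92   57   59 2669] ((326.72711181640625, 121.00149536132812), (56.42736053466797, 58.78976058959961), 170.22213745117188)
[ 162  122   62   62 2377] ((192.90830993652344, 152.5776824951172), (58.616275787353516, 63.037025451660156), 134.43930053710938)
[ 300  192  115  106 8295] ((355.6907653808594, 243.54896545410156), (99.66679382324219, 116.0379867553711), 62.75929260253906)
[   0  268  143   79 6046] ((69.64215087890625, 296.3851013183594), (70.91963958740234, 144.79534912109375), 94.43183135986328)
[ 212  317   67   41 2291] ((244.26023864746094, 339.13653564453125), (42.55106735229492, 70.03892517089844), 91.04869079589844)
[222 396  35  15 287] ((238.00160217285156, 400.8734436035156), (14.209174156188965, 32.74372100830078), 85.8742446899414)
[332 397  88  13 262] ((368.0293884277344, 402.2411193847656), (3.1664533615112305, 96.5548095703125), 82.92543029785156)
```

>>> arm_command([
  {"slide": [0.21, -0.7, 0.2], "turn": 0},
  {"slide": [0.21, -0.7, 0.4], "turn": 0},
  {"slide": [0.21, -0.7, 0.7], "turn": 0},
  {"slide": [0.21, -0.7, 1], "turn": 0},
  {"slide": [0.21, -0.7, 1], "turn": 0},
  {"slide": [0.21, -0.7, 1], "turn": 0},
])

```text
t: 6.43
tool_pos: [597.0, -298.1, 126.0]
eef_rot: [0.435, -3.108, -0.005]
ft_force: [0.6, 0.6, 1.6]
width: 88.4
finger_force: 0.0
```

Run:
```python
from h import *
s=read_state();print(s["t"],s["tool_pos"],s["ft_force"])
go([597,-301.8,26])
```

```text
6.4333 [ 596.97012509 -298.06245522  126.00682832] [0.57186182 0.64544412 1.59384351]
slide [ 0.006 -0.033  0.833] turn 0.0
```

>>> arm_command([
  {"slide": [0.005, -0.02, 0.3], "turn": 0},
  {"slide": [0.005, -0.02, 0.6], "turn": 0},
  {"slide": [0.005, -0.02, 0.8], "turn": 0},
  {"slide": [0.005, -0.02, 0.83], "turn": 0},
  {"slide": [0.005, -0.02, 0.83], "turn": 0},
])

```text
t: 6.85
tool_pos: [598.3, -302.0, 29.4]
eef_rot: [-0.435, 3.11, -0.002]
ft_force: [-0.2, 0.4, 0.7]
width: 88.0
finger_force: 0.0
```

>>> arm_command([
  {"slide": [0, 0, 0], "turn": 0},
  {"slide": [0, 0, 0], "turn": 0},
  {"slide": [0, 0, 0], "turn": 0},
  {"slide": [0, 0, 0], "turn": 0},
  {"slide": [0, 0, 0], "turn": 0},
  {"slide": [0, 0, 0], "turn": 0},
  {"slide": [0, 0, 0], "turn": 0},
], jaw=-1, grip_force=50)

```text
t: 7.43
tool_pos: [597.6, -303.1, 28.8]
eef_rot: [-0.433, 3.11, -0.003]
ft_force: [-0.7, 0.4, 6.6]
width: 57.4
finger_force: 50.0
```

>>> arm_command([
  {"slide": [0, 0, -0.2], "turn": 0},
  {"slide": [0, 0, -0.5], "turn": 0},
  {"slide": [0, 0, -0.8], "turn": 0},
  {"slide": [0, 0, -1], "turn": 0},
  {"slide": [0, 0.2, -1], "turn": 0},
])

```text
t: 7.85
tool_pos: [592.3, -283.6, 152.6]
eef_rot: [-0.428, 3.105, -0.013]
ft_force: [-0.1, -0.0, -5.0]
width: 57.4
finger_force: 50.0
```

>>> arm_command([
  {"slide": [0, 0.25, -0.3], "turn": 0},
  {"slide": [-0.1, 0.5, -0.4], "turn": 0},
  {"slide": [-0.15, 0.75, -0.5], "turn": 0},
  {"slide": [-0.2, 1, -0.5], "turn": 0},
  {"slide": [-0.2, 1, -0.5], "turn": 0},
])

```text
t: 8.27
tool_pos: [580.1, -152.3, 208.0]
eef_rot: [0.44, -3.11, -0.004]
ft_force: [-0.2, 0.4, -5.3]
width: 57.5
finger_force: 50.0
```

Run:
```python
from h import *
s=read_state();print(s["t"],s["tool_pos"],s["ft_force"],s["width"])
c,im=snap("wrist","w4")
y=np.radians(16);go([547,143.7,210],[-np.sin(y),np.cos(y)])
```

```text
8.2667 [ 580.11183544 -152.33410567  207.96716857] [-0.18198133  0.39652464 -5.27657933] 57.48739971561611
slide [-0.42   2.468 -0.018] turn 0.0002
```

View pics/w4.png

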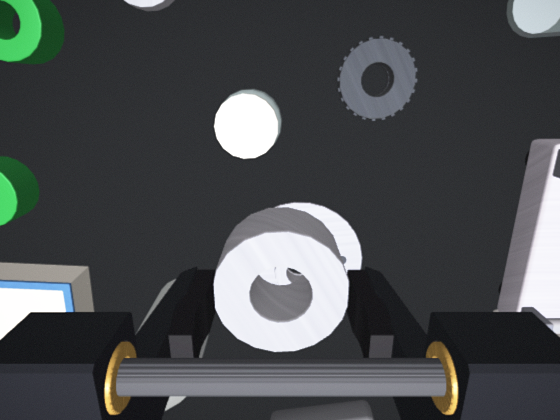

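The held ring's top bore is centred near (281,291), upright. I check its offset in the hand while carrying on.

Run:
```python
from h import *
c,im=load("w4");s=read_state();M=R.from_rotvec(s["eef_rot"]).as_matrix()
t=s["tool_pos"]
for uv in[(281,291),(282,288)]:
    p=ray(c,uv,t[2]+5.2); print(M.T@(p-t))
print(proj(c,t+[0,0,5.2]))
for dx in(30,-30):print(proj(c,t+M@[dx,0,-5.2]),proj(c,t+M@[0,dx,-5.2]))
```

```text
[ 0.21406137  3.14910306 -5.19497025]
[ 1.67000348  3.57445133 -5.1927236 ]
[273.66451668 291.43776357]
[273.24839109 225.9606131 ] [343.66905945 291.40903789]
[273.99826458 349.45037995] [203.55625323 291.48997545]
```

>>> arm_command([
  {"slide": [-0.17, 1, 0], "turn": 0},
  {"slide": [-0.17, 1, 0], "turn": 0},
  {"slide": [-0.17, 1, 0], "turn": 0},
  {"slide": [-0.17, 1, 0], "turn": 0},
])

```text
t: 8.65
tool_pos: [566.4, -31.4, 206.9]
eef_rot: [0.439, -3.108, -0.005]
ft_force: [-0.2, 0.9, -4.7]
width: 57.6
finger_force: 50.0
```

>>> arm_command([
  {"slide": [-0.17, 0.8, 0], "turn": 0},
  {"slide": [-0.17, 0.8, 0], "turn": 0},
  {"slide": [-0.17, 0.8, 0], "turn": 0},
  {"slide": [-0.17, 0.8, 0], "turn": 0},
])

```text
t: 8.98
tool_pos: [560.6, 63.8, 206.7]
eef_rot: [0.438, -3.109, -0.002]
ft_force: [0.8, -0.0, -5.5]
width: 57.4
finger_force: 50.0
```

Run:
```python
from h import *
s=read_state();print(s["t"],s["tool_pos"],s["ft_force"],s["width"])
c,im=snap("wrist","w5");snap("scene","s5")
y=np.radians(16);go([547,143.7,210],[-np.sin(y),np.cos(y)])
a=im[0:420:1,:,::-1]; cv2.imwrite("pics/w5.png",a)
```

```text
8.9833 [560.59644758  63.80221825 206.73314814] [ 0.75461674 -0.03457448 -5.50384099] 57.44349765851086
slide [-0.075  0.697 -0.026] turn -0.0007
```

View pics/w5.png

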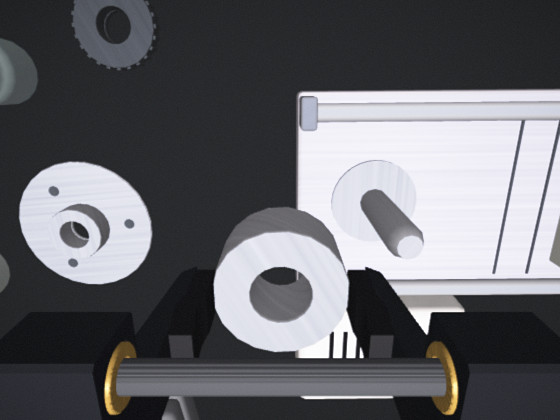

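The ring is at (281,288), the spindle tip at (409,245). Fingers and ring show a constant sideways camera bias of about 3 mm, so I work relative to the ring.

Run:
```python
from h import *
y=np.radians(16);Y=np.array([-np.sin(y),np.cos(y)]);X=np.array([Y[1],-Y[0]])
def q(n,p):print(n,p.round(1),"X %.1f Y %.1f"%(p[:2]@X,p[:2]@Y))
c,im=load("w5")
q("w5 tip",ray(c,(409.5,245.5),142));q("w5 seat",ray(c,(374,200.5),48))
for f,a,b in(("w0",(96.7,302.8),None),("w1",(18,307),(113,226)),("w2",(148.5,72.5),(187,74.5))):
    c,_=load(f);q(f,ray(c,a,142)); b and q(f+"s",ray(c,b,48))
for f in("top0",):
    c=cam("top");q("top",ray(c,(218.5,203),142))
c=cam("scene");q("scene",ray(c,(336,184),142))
q("stop",np.array([545.4,142.3,0]))
im=cv2.imread("pics/s5.png");t=cv2.imread("pics/top1.png")
cv2.imwrite("pics/tc.png",np.hstack([cv2.resize(im[150:240,290:390],None,fx=4,fy=4,interpolation=2),cv2.resize(t[170:260,185:285],None,fx=4,fy=4,interpolation=2)]))
```

```text
w5 tip [547.  142.6 142. ] X 565.1 Y -13.7
w5 seat [546.6 143.1  48. ] X 564.8 Y -13.1
w0 [548.9 144.  142. ] X 567.4 Y -12.9
w1 [544.2 144.2 142. ] X 562.9 Y -11.4
w1s [545.5 143.   48. ] X 563.8 Y -12.9
w2 [549.3 143.4 142. ] X 567.5 Y -13.6
w2s [547.7 145.2  48. ] X 566.5 Y -11.4
top [548.1 139.4 142. ] X 565.3 Y -17.1
scene [545.  144.3 142. ] X 563.6 Y -11.5
stop [545.4 142.3   0. ] X 563.5 Y -13.5
```

>>> arm_command([
  {"slide": [-0.07, 0.3, 0], "turn": 0},
  {"slide": [-0.07, 0.5, 0], "turn": 0},
  {"slide": [-0.07, 0.64, 0], "turn": 0},
  {"slide": [-0.07, 0.64, 0], "turn": 0},
  {"slide": [-0.07, 0.64, 0], "turn": 0},
])

```text
t: 9.5
tool_pos: [548.6, 136.4, 207.2]
eef_rot: [0.432, -3.111, 0.001]
ft_force: [-0.3, -0.7, -4.5]
width: 57.4
finger_force: 50.0
```

Run:
```python
from h import *
s=read_state();print(s["t"],s["tool_pos"],s["ft_force"],s["wrist_torque"])
go([547.1,141.8,165])
snap("scene","s6");snap("top","t6");snap("wrist","w6")
im=cv2.imread("pics/s6.png");t=cv2.imread("pics/w6.png")
cv2.imwrite("pics/tc.png",np.hstack([cv2.resize(im[130:230,300:400],(400,400),interpolation=2),cv2.resize(t[170:370,180:380],(400,400),interpolation=2)]))
```

```text
9.5 [548.59898954 136.43939296 207.17313417] [-0.3390469  -0.74810459 -4.46213898] [ 0.02453759  0.01532898 -0.01130641]
slide [-0.     0.047  0.351] turn 0.0
```

View pics/tc.png

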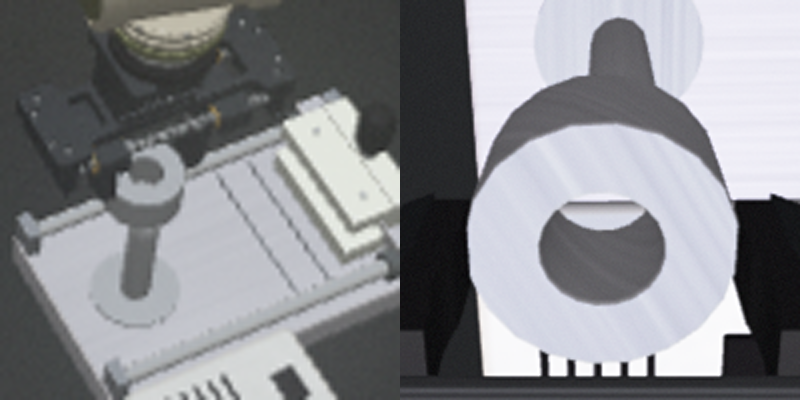

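The crop shows the ring directly over the post, with the post about 6 mm to tool +y of the ring axis (seat centre px ≈289 against ring 281). I correct this and lower slowly.

>>> arm_command([
  {"slide": [0, 0.054, 0], "turn": 0},
  {"slide": [0, 0.054, 0.1], "turn": 0},
  {"slide": [0, 0.054, 0.2], "turn": 0},
  {"slide": [0, 0.054, 0.27], "turn": 0},
  {"slide": [0, 0.054, 0.32], "turn": 0},
  {"slide": [0, 0.054, 0.36], "turn": 0},
  {"slide": [0, 0.054, 0.4], "turn": 0},
  {"slide": [0, 0.054, 0.4], "turn": 0},
])

```text
t: 10.32
tool_pos: [546.3, 143.6, 158.8]
eef_rot: [0.432, -3.111, -0.0]
ft_force: [-0.4, 0.8, -5.8]
width: 57.4
finger_force: 50.0
```

Run:
```python
from h import *
s=read_state();print(s["t"],s["tool_pos"],s["ft_force"],s["wrist_torque"]);go([547,142.5,85])
```

```text
10.3167 [546.34660279 143.63632404 158.82574169] [-0.41627689  0.75265184 -5.84028952] [ 0.02408465 -0.00186623 -0.04215033]
slide [-0.003 -0.011  0.615] turn 0.0
```

>>> arm_command([
  {"slide": [0, 0, 0.08], "turn": 0},
  {"slide": [0, 0, 0.16], "turn": 0},
  {"slide": [0, 0, 0.24], "turn": 0},
  {"slide": [0, 0, 0.32], "turn": 0},
  {"slide": [0, 0, 0.4], "turn": 0},
  {"slide": [0, 0, 0.46], "turn": 0},
  {"slide": [0, 0, 0.52], "turn": 0},
  {"slide": [0, 0, 0.58], "turn": 0},
  {"slide": [0, 0, 0.6], "turn": 0},
  {"slide": [0, 0, 0.6], "turn": 0},
  {"slide": [0, 0, 0.6], "turn": 0},
])

```text
t: 11.23
tool_pos: [546.7, 143.8, 87.7]
eef_rot: [-0.433, 3.111, 0.0]
ft_force: [0.5, 0.0, -4.8]
width: 57.2
finger_force: 50.0
```

>>> arm_command([
  {"slide": [0, 0, 0.03], "turn": 0},
  {"slide": [0, 0, 0.055], "turn": 0},
  {"slide": [0, 0, 0.06], "turn": 0},
  {"slide": [0, 0, 0.06], "turn": 0},
])

```text
t: 11.57
tool_pos: [546.4, 143.7, 80.1]
eef_rot: [0.433, -3.111, -0.0]
ft_force: [0.9, -0.4, -5.6]
width: 57.3
finger_force: 50.0
```

>>> arm_command([
  {"slide": [0, 0, 0], "turn": 0},
  {"slide": [0, 0, 0], "turn": 0},
  {"slide": [0, 0, 0], "turn": 0},
  {"slide": [0, 0, 0], "turn": 0},
], grip_force=3)

```text
t: 11.9
tool_pos: [546.7, 143.7, 80.6]
eef_rot: [-0.433, 3.111, -0.0]
ft_force: [-1.1, 0.0, -2.9]
width: 58.8
finger_force: 3.0
```

>>> arm_command([
  {"slide": [0, 0, 0], "turn": 0},
  {"slide": [0, 0, 0], "turn": 0},
  {"slide": [0, 0, 0], "turn": 0},
  {"slide": [0, 0, 0], "turn": 0},
], jaw=1)

```text
t: 12.23
tool_pos: [546.7, 143.8, 80.6]
eef_rot: [-0.433, 3.111, -0.0]
ft_force: [0.4, -0.7, 0.1]
width: 83.2
finger_force: 0.0
```

>>> arm_command([
  {"slide": [0, 0, -0.25], "turn": 0},
  {"slide": [0, 0, -0.5], "turn": 0},
  {"slide": [0, 0, -0.8], "turn": 0},
  {"slide": [0, 0, -1], "turn": 0},
  {"slide": [0, 0, -1], "turn": 0},
])

```text
t: 12.65
tool_pos: [548.3, 143.9, 205.7]
eef_rot: [-0.432, 3.102, -0.001]
ft_force: [0.2, 0.6, 0.9]
width: 88.2
finger_force: 0.0
```

Run:
```python
from h import *
s=read_state();print(s["t"],s["tool_pos"],s["ft_force"],s["width"])
snap("scene","s7");snap("top","t7")
go([656,-110,205])
im=cv2.imread("pics/s7.png");t=cv2.imread("pics/t7.png")
cv2.imwrite("pics/s7c.png",np.hstack([cv2.resize(im[130:230,300:400],(400,400),interpolation=2),cv2.resize(t[130:230,230:330],(400,400),interpolation=2)]))
```

```text
12.65 [548.33060429 143.92640506 205.74486282] [0.15151268 0.62252371 0.90784988] 88.15263845910098
slide [-0.3   -2.283 -0.034] turn 0.0
```

View pics/s7c.png

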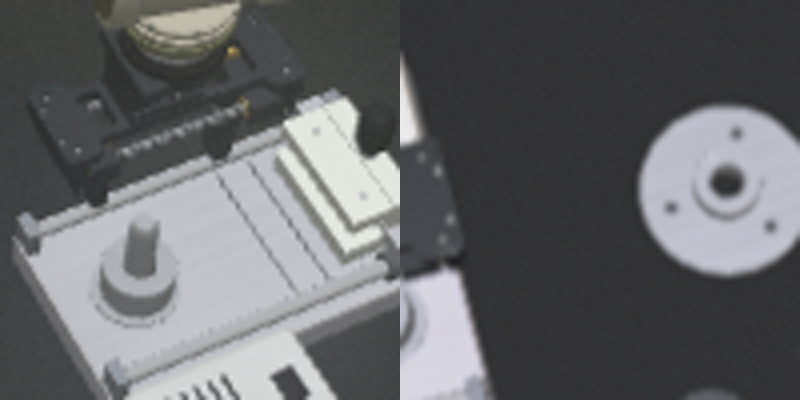

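The spacer sits fully home on the shoulder. Next is the knife at about (656,-111). I turn the tool so the gripper body clears the wash bottle.

>>> arm_command([
  {"slide": [-0.15, -1, 0], "turn": 0.04},
  {"slide": [-0.15, -1, 0], "turn": 0.08},
  {"slide": [-0.15, -1, 0], "turn": 0.12},
  {"slide": [-0.15, -1, 0], "turn": 0.12},
])

```text
t: 13.08
tool_pos: [598.2, 27.7, 197.9]
eef_rot: [-0.176, -3.134, 0.002]
ft_force: [-0.0, -0.5, -0.4]
width: 88.0
finger_force: 0.0
```

Run:
```python
from h import *
s=read_state();print(s["t"],s["tool_pos"])
a=np.radians(37);go([600,-90,200],[np.cos(a),np.sin(a)])
```

```text
13.0833 [598.17740845  27.67001774 197.87913277]
slide [-0.125 -0.973 -0.017] turn 0.2588
```

>>> arm_command([
  {"slide": [-0.3, -1, 0], "turn": 0.04},
  {"slide": [-0.3, -1, 0], "turn": 0.08},
  {"slide": [-0.3, -1, 0], "turn": 0.12},
  {"slide": [-0.3, -1, 0], "turn": 0.16},
  {"slide": [-0.3, -1, 0], "turn": 0.2},
  {"slide": [-0.3, -1, 0], "turn": 0.24},
  {"slide": [-0.3, -1, 0], "turn": 0.26},
])

```text
t: 13.67
tool_pos: [619.8, -89.8, 198.3]
eef_rot: [-1.399, -2.809, 0.001]
ft_force: [0.1, 0.1, -0.1]
width: 88.1
finger_force: 0.0
```

```bash
cat >> h.py <<'E'
def yv(deg): return [np.cos(np.radians(deg)),np.sin(np.radians(deg))]
def tframe(p,s=None):
    s=s or read_state(); return R.from_rotvec(s["eef_rot"]).as_matrix().T@(np.array(p)-s["tool_pos"])
E
python3 - <<'E'
from h import *
s=read_state();print(s["t"],s["tool_pos"],s["joints"][5])
go([655.5,-111.5,150],yv(37))
E
```

```text
13.6667 [619.81873347 -89.77846904 198.25321917] -0.9796013015422984
slide [-0.325  0.129  0.401] turn 0.0004
```

>>> arm_command([
  {"slide": [-0.325, 0.13, 0], "turn": 0},
  {"slide": [-0.325, 0.13, 0], "turn": 0},
  {"slide": [-0.325, 0.13, 0.2], "turn": 0},
  {"slide": [-0.325, 0.13, 0.2], "turn": 0},
])

```text
t: 14.0
tool_pos: [655.1, -110.9, 170.8]
eef_rot: [-1.387, -2.809, 0.001]
ft_force: [0.1, -0.1, -1.6]
width: 88.4
finger_force: 0.0
```

Run:
```python
from h import *
s=read_state();print(s["t"],s["tool_pos"])
c,im=snap("wrist","w8"); g=cv2.cvtColor(im,cv2.COLOR_RGB2HSV)
m=((g[...,2]>120)&(g[...,1]<45)).astype(np.uint8)
m[:, :]=m; n,l,st,ce=cv2.connectedComponentsWithStats(m)
for i in range(1,n):
    if st[i,4]>400:
        cs,_=cv2.findContours((l==i).astype(np.uint8),0,1); h=cv2.convexHull(max(cs,key=len)); print(st[i],cv2.fitEllipse(h))
p=proj(c,[655.5,-111.5,4]);print(p)
go([655.5,-111.5,9])
```

```text
14.0 [ 655.06871674 -110.85255215  170.75689773]
[  62    9   70   71 1900] ((98.86084747314453, 45.6921501159668), (60.76888656616211, 79.50166320800781), 45.605369567871094)
[  213   115   150   146 16514] ((287.57012939453125, 187.2117462158203), (145.83480834960938, 150.43051147460938), 87.27985382080078)
[  41  155   90   78 5150] ((85.38111114501953, 193.6121063232422), (75.29003143310547, 89.82105255126953), 76.58698272705078)
[ 485  187   75  127 1600] ((522.9910888671875, 244.39927673339844), (26.028850555419922, 157.61326599121094), 26.127641677856445)
[ 513  214   47   98 2325] ((508.2394104003906, 314.9716796875), (7.716493606567383, 13.586849212646484), 0.0)
[ 252  292   74   66 3899] ((288.13232421875, 332.6466979980469), (77.43946838378906, 81.28385162353516), 19.581130981445312)Traceback (most recent call last):
  File "<stdin>", line 8, in <module>
cv2.error: OpenCV(4.12.0) /io/opencv/modules/imgproc/src/shapedescr.cpp:361: error: (-201:Incorrect size of input array) There should be at least 5 points to fit the ellipse in function 'fitEllipseNoDirect'
```

View pics/w8.png

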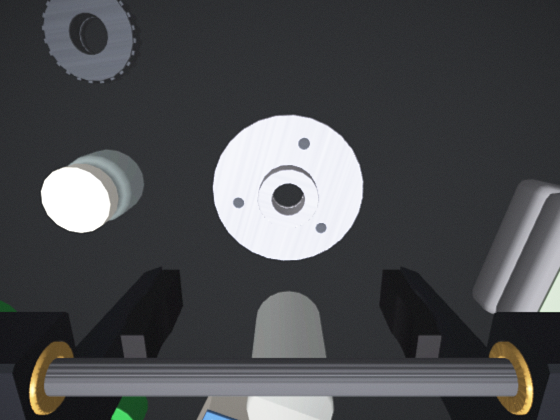

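The knife disc is at (287.6,187.2), with its hub top at (288,195), nearly under the gripper. The bottle lies ahead at (288,330), and the collar is at (90,40).

Run:
```python
from h import *
c,im=load("w8")
for uv,z in(((287.6,187.2),4),((288,195),26)):
    p=ray(c,uv,z);print(p,tframe(p))
p=ray(c,(90,40),24);print("collar",p)
```

```text
[ 657.74815134 -104.78909076    4.        ] [  2.30122112   6.22423503 168.90948109]
[ 658.27028096 -105.39129259   26.        ] [  1.63338597   6.1906395  146.90520574]
collar [ 475.82488737 -101.19547253   24.        ]
```

>>> arm_command([
  {"slide": [0.01, 0.025, 0.3], "turn": 0},
  {"slide": [0.01, 0.025, 0.6], "turn": 0},
  {"slide": [0.01, 0.025, 0.9], "turn": 0},
  {"slide": [0.01, 0.025, 1], "turn": 0},
  {"slide": [0.01, 0.025, 1], "turn": 0},
])

```text
t: 14.47
tool_pos: [656.8, -107.9, 53.8]
eef_rot: [-1.388, -2.812, 0.001]
ft_force: [0.0, 1.0, -0.3]
width: 88.0
finger_force: 0.0
```

Run:
```python
from h import *
s=read_state();print(s["t"],s["tool_pos"],s["ft_force"]);print((s["tool_pos"][2]-9)/120)
```

```text
14.4667 [ 656.80155691 -107.91057137   53.84316535] [ 0.04024721  1.01984985 -0.3145984 ]
0.37369304460082353
```

>>> arm_command([
  {"slide": [0, 0, 0.15], "turn": 0},
  {"slide": [0, 0, 0.28], "turn": 0},
  {"slide": [0, 0, 0.35], "turn": 0},
  {"slide": [0, 0, 0.35], "turn": 0},
  {"slide": [0, 0, 0.35], "turn": 0},
])

```text
t: 14.88
tool_pos: [658.9, -108.7, 16.0]
eef_rot: [1.39, 2.815, 0.0]
ft_force: [0.3, -0.5, 0.2]
width: 88.3
finger_force: 0.0
```

>>> arm_command([
  {"slide": [0, 0, 0], "turn": 0},
  {"slide": [0, 0, 0], "turn": 0},
  {"slide": [0, 0, 0], "turn": 0},
  {"slide": [0, 0, 0], "turn": 0},
  {"slide": [0, 0, 0], "turn": 0},
  {"slide": [0, 0, 0], "turn": 0},
  {"slide": [0, 0, 0], "turn": 0},
  {"slide": [0, 0, 0], "turn": 0},
], jaw=-1, grip_force=50)

```text
t: 15.55
tool_pos: [658.4, -108.4, 14.6]
eef_rot: [1.391, 2.816, 0.001]
ft_force: [0.8, 1.0, 1.5]
width: 48.3
finger_force: 50.0
```

>>> arm_command([
  {"slide": [0, 0, -0.15], "turn": 0},
  {"slide": [0, 0, -0.4], "turn": 0},
  {"slide": [0, 0, -0.7], "turn": 0},
  {"slide": [0, 0, -1], "turn": 0},
  {"slide": [0, 0, -1], "turn": 0},
])

```text
t: 15.97
tool_pos: [660.3, -109.3, 141.3]
eef_rot: [1.386, 2.807, 0.002]
ft_force: [1.6, -0.8, -3.7]
width: 48.8
finger_force: 50.0
```

>>> arm_command([
  {"slide": [0, 0, -0.3], "turn": 0},
  {"slide": [0.25, 0.1, -0.5], "turn": 0},
  {"slide": [0.5, 0.1, -0.6], "turn": 0},
  {"slide": [0.75, 0.1, -0.6], "turn": 0},
  {"slide": [0.9, 0.1, -0.6], "turn": 0},
  {"slide": [1, 0.1, -0.6], "turn": 0},
  {"slide": [1, 0.1, -0.6], "turn": 0},
])

```text
t: 16.55
tool_pos: [593.1, -4.2, 205.3]
eef_rot: [-1.387, -2.815, 0.001]
ft_force: [1.0, 0.3, -4.5]
width: 49.0
finger_force: 50.0
```

Run:
```python
from h import *
s=read_state();print(s["t"],s["tool_pos"],s["ft_force"],s["width"])
c,im=snap("wrist","w9"); g=cv2.cvtColor(im,cv2.COLOR_RGB2GRAY)
zt=s["tool_pos"][2]-14.6
pc=proj(c,s["tool_pos"]+[0,0,11.4]);print("hub top pred",pc)
# bore: dark blob near prediction
x,y=int(pc[0]),int(pc[1]); roi=g[y-45:y+45,x-55:x+60]
m=(roi<110).astype(np.uint8);n,l,st,ce=cv2.connectedComponentsWithStats(m)
for i in range(1,n):
    if st[i,4]>100: print(st[i],ce[i]+[x-55,y-45])
go([546.6,143.7,210])
```

```text
16.55 [593.10854281  -4.17897864 205.26161879] [ 1.01351406  0.28457198 -4.47013304] 48.964942867343936
hub top pred [278.96690235 302.82246125]
[  0   0  30  32 224] [233.78125    267.42857143]
[ 87   0  28  30 212] [325.79245283 265.69811321]
[  26   19   65   57 2643] [280.40181612 304.22474461]
slide [ 1.228  0.442 -0.037] turn 0.0
```

>>> arm_command([
  {"slide": [0.3, 0.1, 0], "turn": 0},
  {"slide": [0.6, 0.25, 0], "turn": 0},
  {"slide": [0.85, 0.4, 0], "turn": 0},
  {"slide": [1, 0.44, 0], "turn": 0},
  {"slide": [1, 0.44, 0], "turn": 0},
  {"slide": [1, 0.44, 0], "turn": 0},
])

```text
t: 17.1
tool_pos: [564.1, 121.3, 205.6]
eef_rot: [-1.39, -2.817, 0.001]
ft_force: [0.9, 0.2, -5.2]
width: 49.0
finger_force: 50.0
```

Run:
```python
from h import *
s=read_state();print(s["t"],s["tool_pos"],s["ft_force"],s["width"])
go([546.6,143.7,180])
```

```text
17.1 [564.1470189  121.25049915 205.5883057 ] [ 0.92604019  0.16289135 -5.2209472 ] 48.9807053771759
slide [ 0.237 -0.002  0.213] turn 0.0
```

>>> arm_command([
  {"slide": [0.15, 0, 0], "turn": 0},
  {"slide": [0.235, 0, 0], "turn": 0},
  {"slide": [0.235, 0, 0], "turn": 0},
  {"slide": [0.235, 0, 0.1], "turn": 0},
  {"slide": [0.235, 0, 0.2], "turn": 0},
  {"slide": [0.235, 0, 0.2], "turn": 0},
  {"slide": [0.235, 0, 0.2], "turn": 0},
])

```text
t: 17.68
tool_pos: [546.9, 142.9, 182.1]
eef_rot: [-1.392, -2.816, 0.001]
ft_force: [0.6, 0.1, -4.5]
width: 48.7
finger_force: 50.0
```

Run:
```python
from h import *
s=read_state();print(s["t"],s["tool_pos"],s["ft_force"],s["width"])
go([546.6,143.7,145])
c,im=snap("wrist","w10")
p=s["tool_pos"]; print("bore bottom pred",proj(c,p-[0,0,14.6]),"hubtop",proj(c,p+[0,0,11.4]),"tip pred",proj(c,[546.6,143.7,142]))
g=cv2.cvtColor(im,cv2.COLOR_RGB2GRAY);print(g[260:345:6,240:322:4])
```

```text
17.6833 [546.94979685 142.93704397 182.07997102] [ 0.5866276   0.1073933  -4.45992209] 48.7144678358285
slide [0.007 0.002 0.309] turn 0.0
bore bottom pred [279.32506707 273.04766045] hubtop [279.04040862 302.91930461] tip pred [279.87776243 249.40259045]
[[ 85  88 153 202 203 202 205 206 205 205 206 207 205 205 206 205 203 203
  166  79  73]
 [144 208 205 201 200 199 198 198 198 200 202 202 204 207 206 206 206 206
  205 202 190]
 [204 204 207 204 204 205 204 204 204 202 197 197 199 199 200 197 201 203
  205 207 207]
 [201 201 201 205 202 201 205 141  34  30  36  46 181 220 205 202 197 197
  199 199 198]
 [209 207 206 206 199  36  36  34  34  37  35  35  35  36  33  37 142 205
  205 202 200]
 [207 205 203 147  90  35  35  35  37  35  35  34  32  37  38  37  56 116
  205 207 206]
 [199 200 201  73  72 113  46  35  37  35  37  35  34  35  38 112 133  84
  149 203 203]
 [203 204 136  73  73  74  87 139 111 101  79  83 117 131 147  84  87  87
   87 208 206]
 [202 203 127  74  75  76  75  77  75  73  75  78  83  85  89  86  91  89
  102 206 206]
 [198 196 197  70  72  76  75  77  74  77  79  80  83  83  84  86  86  85
  164 201 203]
 [198 198 197 198  77  74  75  72  73  75  80  80  85  87  88  87  89 151
  204 204 202]
 [204 202 202 204 201 123  78  76  77  79  82  80  81  83  84 103 200 203
  202 203 204]
 [199 202 200 198 198 203 202 203 159 118 112 123 128 199 197 197 199 199
  195 195 197]
 [201 202 200 198 195 197 199 201 199 199 199 199 200 200 200 203 201 199
  198 197 195]
 [201 196 198 200 203 203 202 202 201 199 197 197 201 200 201 200 198 200
  200 195 201]]
```

>>> arm_command([
  {"slide": [0.006, 0, 0.06], "turn": 0},
  {"slide": [0.006, 0, 0.12], "turn": 0},
  {"slide": [0.006, 0, 0.17], "turn": 0},
  {"slide": [0.006, 0, 0.22], "turn": 0},
  {"slide": [0.006, 0, 0.26], "turn": 0},
  {"slide": [0.006, 0, 0.3], "turn": 0},
  {"slide": [0.006, 0, 0.3], "turn": 0},
])

```text
t: 18.32
tool_pos: [545.7, 144.4, 145.2]
eef_rot: [-1.39, -2.816, 0.001]
ft_force: [-1.0, -0.3, -5.5]
width: 48.7
finger_force: 50.0
```

>>> arm_command([
  {"slide": [-0.003, 0, 0.08], "turn": 0},
  {"slide": [-0.003, 0, 0.16], "turn": 0},
  {"slide": [-0.003, 0, 0.24], "turn": 0},
  {"slide": [-0.003, 0, 0.31], "turn": 0},
  {"slide": [-0.003, 0, 0.35], "turn": 0},
  {"slide": [-0.003, 0, 0.38], "turn": 0},
  {"slide": [-0.003, 0, 0.38], "turn": 0},
  {"slide": [-0.003, 0, 0.38], "turn": 0},
])

```text
t: 18.98
tool_pos: [546.4, 144.1, 100.8]
eef_rot: [1.391, 2.817, 0.0]
ft_force: [-0.2, -0.2, -4.9]
width: 48.5
finger_force: 50.0
```

>>> arm_command([
  {"slide": [0, 0, 0.015], "turn": 0},
  {"slide": [0, 0, 0.03], "turn": 0},
  {"slide": [0, 0, 0.035], "turn": 0},
  {"slide": [0, 0, 0.035], "turn": 0},
])

```text
t: 19.32
tool_pos: [546.3, 144.1, 96.6]
eef_rot: [1.391, 2.817, 0.0]
ft_force: [0.2, -0.4, -4.6]
width: 49.2
finger_force: 50.0
```

>>> arm_command([
  {"slide": [0, 0, 0.008], "turn": 0},
  {"slide": [0, 0, 0.012], "turn": 0},
  {"slide": [0, 0, 0.012], "turn": 0},
])

```text
t: 19.57
tool_pos: [546.4, 144.1, 96.5]
eef_rot: [1.39, 2.816, 0.001]
ft_force: [-3.9, -0.8, 7.2]
width: 48.8
finger_force: 50.0
```

>>> arm_command([
  {"slide": [0, 0, 0], "turn": 0},
  {"slide": [0, 0, 0], "turn": 0},
  {"slide": [0, 0, 0], "turn": 0},
], grip_force=3)

```text
t: 19.82
tool_pos: [546.5, 144.0, 95.7]
eef_rot: [1.39, 2.816, 0.0]
ft_force: [-2.1, -2.0, 4.7]
width: 50.9
finger_force: 3.0
```

>>> arm_command([
  {"slide": [0, 0, 0], "turn": 0},
  {"slide": [0, 0, 0], "turn": 0},
  {"slide": [0, 0, 0], "turn": 0},
  {"slide": [0, 0, 0], "turn": 0},
  {"slide": [0, 0, 0], "turn": 0},
], jaw=1)

```text
t: 20.23
tool_pos: [546.4, 144.1, 94.9]
eef_rot: [-1.391, -2.817, -0.0]
ft_force: [-0.2, -0.2, -0.8]
width: 81.8
finger_force: 0.0
```

>>> arm_command([
  {"slide": [0, 0, -0.25], "turn": 0},
  {"slide": [0, 0, -0.5], "turn": 0},
  {"slide": [0, 0, -0.8], "turn": 0},
  {"slide": [0, 0, -0.9], "turn": 0},
  {"slide": [0, 0, -0.9], "turn": 0},
])

```text
t: 20.65
tool_pos: [547.5, 144.3, 206.4]
eef_rot: [1.388, 2.812, 0.005]
ft_force: [0.6, -0.5, -0.0]
width: 88.3
finger_force: 0.0
```

Run:
```python
from h import *
s=read_state();print(s["t"],s["tool_pos"],s["ft_force"],s["joints"])
c,im=snap("wrist","w11"); 
g=cv2.cvtColor(im,cv2.COLOR_RGB2GRAY)
e=cv2.Canny(g,60,140)
ys,xs=np.nonzero(e)
# check disc rim: radial edge search around spindle at z of home disc top (86)
for z in(86,100):
    best=[]
    for dx in np.arange(-8,9,2):
        for dy in np.arange(-8,9,2):
            th=np.linspace(0,6.28,90);v=0
            for t in th:
                u=proj(c,[546.5+dx+65*np.cos(t),144+dy+65*np.sin(t),z]).round().astype(int)
                if 0<=u[0]<560 and 0<=u[1]<270: v+=e[u[1]-1:u[1]+2,u[0]-1:u[0]+2].any()
            best.append((v,dx,dy))
    print(z,sorted(best)[-3:])
go([473,-99.5,205],yv(90))
```

```text
20.65 [547.49749594 144.30665295 206.39156514] [ 0.63726929 -0.47566541 -0.04616532] [ 4.86390487e-02  4.30769748e-01  1.31249099e+00  6.79908113e-05
  1.39165699e+00 -6.05036651e-01]
86 [(np.int64(48), np.int64(2), np.int64(-2)), (np.int64(56), np.int64(2), np.int64(0)), (np.int64(57), np.int64(0), np.int64(0))]
100 [(np.int64(35), np.int64(2), np.int64(2)), (np.int64(38), np.int64(0), np.int64(-2)), (np.int64(41), np.int64(2), np.int64(0))]
slide [-1.239 -1.722 -0.011] turn -0.292
```

The knife is home: contact was felt at its level, and the rim edges match at z=86. Now the collar, with the same tool yaw.

>>> arm_command([
  {"slide": [-0.62, -0.86, 0], "turn": 0},
  {"slide": [-0.62, -0.86, 0], "turn": 0},
  {"slide": [-0.62, -0.86, 0], "turn": 0},
  {"slide": [-0.62, -0.86, 0], "turn": 0},
])

```text
t: 21.03
tool_pos: [507.6, 17.7, 201.2]
eef_rot: [-1.396, -2.811, 0.004]
ft_force: [0.3, -0.0, -0.3]
width: 87.7
finger_force: 0.0
```

>>> arm_command([
  {"slide": [-0.62, -0.86, 0.1], "turn": 0},
  {"slide": [-0.62, -0.86, 0.2], "turn": 0},
  {"slide": [-0.62, -0.86, 0.3], "turn": 0},
  {"slide": [-0.62, -0.86, 0.3], "turn": 0},
  {"slide": [-0.62, -0.86, 0.3], "turn": 0},
  {"slide": [-0.62, -0.86, 0.3], "turn": 0},
])

```text
t: 21.53
tool_pos: [472.8, -98.9, 166.3]
eef_rot: [-1.391, -2.814, -0.001]
ft_force: [0.1, 0.9, 0.3]
width: 88.0
finger_force: 0.0
```

Run:
```python
from h import *
s=read_state();print(s["t"],s["tool_pos"])
c,im=snap("wrist","w12"); g=cv2.cvtColor(im,cv2.COLOR_RGB2GRAY)
pc=proj(c,[473,-99.5,24]);print(pc)
x,y=pc.astype(int);x0=x-75;y0=max(0,y-75)
roi=cv2.medianBlur(g,3)[y0:y+75,x0:x+75]
print(roi[::10,::8])
for th in(55,65,75):
    m=((roi>th)&(roi<170)).astype(np.uint8);n,l,st,ce=cv2.connectedComponentsWithStats(m)
    i=1+np.argmax(st[1:,4]);cs,_=cv2.findContours((l==i).astype(np.uint8),0,1);el=cv2.fitEllipse(cv2.convexHull(max(cs,key=len)))
    uv=np.array(el[0])+[x0,y0];p=ray(c,uv,24);print(th,st[i],el[1],uv,p,tframe(p))
```

```text
21.5333 [472.80135133 -98.92933167 166.32167584]
[279.72378497 198.39717579]
[[ 63  64  65  64  65  63  64  64  65  64  64  64  65  65  63  64  64  64
   64]
 [ 63  64  64  65  63  64  64  65  65  64  64  63  64  64  64  65  64  64
   63]
 [ 65  65  64  63  64  64  65  64  64  64  64  65  64  64  65  63  65  65
   64]
 [ 65  65  64  65  65  64  64  64  65  64  63  65  65  65  65  64  65  65
   65]
 [ 65  64  64  64  64  64  64  96 147 147 147 149 104  65  65  64  63  65
   65]
 [ 64  63  65  64  65  65 144 146 148 148 150 150 149 149  65  64  64  65
   65]
 [ 64  65  64  64  65 140 143 142 143  64  63 150 151 153 151  65  64  64
   64]
 [ 65  65  65  64  64 150 149 149  65  64  64  65 149 149 148  64  64  64
   63]
 [ 65  64  65  66  65 141 143 145  63  64  63  72 149 148 148  64  65  64
   64]
 [ 64  65  65  64  64  99 143 145 146 137 135 149 149 150  84  64  64  65
   65]
 [ 64  65  65  64  65  65  73 148 147 146 145 145 147  73  65  64  64  64
   64]
 [ 64  65  64  65  64  63  64  64  65 145 143  65  64  65  65  65  65  64
   64]
 [ 64  64  64  64  65  64  64  64  64  65  64  66  65  64  64  64  63  65
   64]
 [ 65  64  65  64  64  65  64  64  64  64  64  64  65  65  64  65  64  64
   64]
 [ 64  65  65  65  64  65  65  64  64  64  64  64  64  64  64  64  64  64
   64]]Traceback (most recent call last):
  File "<stdin>", line 10, in <module>
cv2.error: OpenCV(4.12.0) /io/opencv/modules/imgproc/src/shapedescr.cpp:361: error: (-201:Incorrect size of input array) There should be at least 5 points to fit the ellipse in function 'fitEllipseNoDirect'
```

Run:
```python
from h import *
c8,i8=load("w8");g8=cv2.cvtColor(i8,cv2.COLOR_BGR2GRAY);print("w8 collar",g8[60,70:130:6],"bg",g8[100,250],"knife",g8[160,250]);
c,im=load("w12");g=cv2.cvtColor(im,cv2.COLOR_BGR2GRAY);print("bg",g[60,280],"rgb",im[200,250],im[60,280])
m=(g>100).astype(np.uint8);m[290:]=0;n,l,st,ce=cv2.connectedComponentsWithStats(m)
for i in range(1,n):
    if st[i,4]>300:
        cs,_=cv2.findContours((l==i).astype(np.uint8),0,1);h=cv2.convexHull(max(cs,key=len))
        if len(h)<5: continue
        el=cv2.fitEllipse(h);p=ray(c,el[0],24);print(st[i],el,p.round(1),tframe(p).round(1), im[l==i].mean(0).round())
print(proj(c,[505,-99.5,24])-proj(c,[441,-99.5,24]))
_,t=snap("top","t12");tb=cv2.imread("pics/top0.png")
print("top bg now",t[238,308],t[300,200],"before",tb[238,308,::-1],tb[300,200,::-1])
```

```text
w8 collar [111 109 113 116 116 117 116 113 110 110] bg 51 knife 245
bg 62 rgb [162 147 141] [67 62 61]
[ 222    0   92   34 2029] ((287.7993469238281, 184.28302001953125), (130.50843811035156, 303.3619384765625), 0.0) [471.  -86.4  24. ] [ 10.8   5.6 142.9] [223. 221. 218.]
[ 420    0  140   99 9027] ((1838.3896484375, 316.9808349609375), (216.06468200683594, 2919.47265625), 101.90179443359375) [1645.7  657.9   24. ] [-113.2 1390.8  142.8] [220. 215. 216.]
[   0  131  120   94 8378] ((43.28629684448242, 178.1078643798828), (83.66051483154297, 159.3412322998047), 71.94673919677734) [ 315.1 -199.2   24. ] [  16.1 -186.7  142.9] [183. 184. 182.]
[ 239  156   83   79 3997] ((280.0295715332031, 195.1031951904297), (79.11158752441406, 82.64424133300781), 95.58171844482422) [471.5 -97.2  24. ] [  1.9  -0.5 142.9] [158. 145. 139.]
[251 279  44  11 322] ((271.89471435546875, 303.5626525878906), (48.76938247680664, 53.789913177490234), 79.01116180419922) [ 526.2 -180.7   24. ] [-97.6  -7.9 142.8] [136. 134. 125.]
[63.58582078 46.60432272]
top bg now [140 133 119] [51 52 53] before [50 49 52] [51 52 52]
```

The ring under the gripper measures 83 px across, or 64 mm, so it is the collar; auto exposure makes it look brighter. I descend with x +1.5, y −2 mm.

>>> arm_command([
  {"slide": [0.012, -0.015, 0.3], "turn": 0},
  {"slide": [0.012, -0.015, 0.6], "turn": 0},
  {"slide": [0.012, -0.015, 0.9], "turn": 0},
  {"slide": [0.012, -0.015, 1], "turn": 0},
  {"slide": [0.012, -0.015, 1], "turn": 0},
  {"slide": [0.012, -0.015, 1], "turn": 0},
])

```text
t: 22.13
tool_pos: [471.2, -98.5, 47.4]
eef_rot: [-1.388, -2.818, -0.0]
ft_force: [0.3, 0.0, 0.3]
width: 88.3
finger_force: 0.0
```

>>> arm_command([
  {"slide": [0, 0, 0.15], "turn": 0},
  {"slide": [0, 0, 0.25], "turn": 0},
  {"slide": [0, 0, 0.29], "turn": 0},
  {"slide": [0, 0, 0.29], "turn": 0},
  {"slide": [0, 0, 0.29], "turn": 0},
])

```text
t: 22.55
tool_pos: [471.3, -99.4, 13.4]
eef_rot: [1.389, 2.816, 0.0]
ft_force: [-0.8, -0.6, 0.3]
width: 88.5
finger_force: 0.0
```

>>> arm_command([
  {"slide": [0, 0, 0.015], "turn": 0},
  {"slide": [0, 0, 0.015], "turn": 0},
  {"slide": [0, 0, 0.015], "turn": 0},
  {"slide": [0, 0, 0.015], "turn": 0},
  {"slide": [0, 0, 0.015], "turn": 0},
  {"slide": [0, 0, 0.015], "turn": 0},
  {"slide": [0, 0, 0.015], "turn": 0},
], jaw=-1, grip_force=50)

```text
t: 23.13
tool_pos: [470.9, -99.5, 10.9]
eef_rot: [1.391, 2.816, 0.0]
ft_force: [0.4, 1.3, 6.6]
width: 63.0
finger_force: 50.0
```

>>> arm_command([
  {"slide": [0, 0, -0.1], "turn": 0},
  {"slide": [0, 0, -0.4], "turn": 0},
  {"slide": [0, 0, -0.7], "turn": 0},
  {"slide": [0, 0, -1], "turn": 0},
  {"slide": [0, 0, -1], "turn": 0},
])

```text
t: 23.55
tool_pos: [472.6, -100.4, 135.8]
eef_rot: [1.386, 2.809, -0.0]
ft_force: [1.5, -0.5, -2.4]
width: 62.9
finger_force: 50.0
```

>>> arm_command([
  {"slide": [0, 0, -0.3], "turn": 0},
  {"slide": [0.2, 0.3, -0.5], "turn": 0},
  {"slide": [0.4, 0.5, -0.65], "turn": 0},
  {"slide": [0.55, 0.75, -0.65], "turn": 0},
  {"slide": [0.6, 0.85, -0.65], "turn": 0},
  {"slide": [0.6, 0.85, -0.65], "turn": 0},
])

```text
t: 24.05
tool_pos: [507.9, 22.3, 207.5]
eef_rot: [-1.385, -2.818, -0.0]
ft_force: [0.1, 0.7, -3.2]
width: 63.2
finger_force: 50.0
```

Run:
```python
from h import *
s=read_state();print(s["t"],s["tool_pos"],s["ft_force"],s["width"])
c,im=snap("wrist","w13"); g=cv2.cvtColor(im,cv2.COLOR_RGB2GRAY)
pc=proj(c,s["tool_pos"]+[0,0,24-11.6]);print("top pred",pc,proj(c,s["tool_pos"]+[13.4,0,12.4]),proj(c,s["tool_pos"]-[13.4,0,-12.4]))
print(g[245:365:8,232:332:5])
go([546.5,144,185])
```

```text
24.05 [507.94298747  22.28007387 207.47482505] [ 0.10105504  0.66953852 -3.24843524] 63.23276642271916
top pred [278.97164038 304.21446649] [304.45848783 321.28187079] [252.59839498 286.55348105]
[[ 87  49 104 103 105 103 102  99 103 103 105 105 107 105 105 107 107 104
   77  75]
 [103 105 104 105 104 105 102 101 101 102 100  98 102  99 102 103 104 103
  102 106]
 [ 98  99 102 103 103 103 102 106 105 104 107 106 105 105 107 108 108 105
  104 105]
 [104 104 105 104 106 104 103 104 104 105 108 106 104 104 104 103 102 100
  103 102]
 [104 102 100 102 100 100 101  96  55  43  41  42  90 103 103 102 102 105
  104 104]
 [101 100 101 102 103  47  45  42  44  44  46  43  41  42  43 109 109 109
  108 110]
 [108 109 109 107  53  42  42  44  42  44  44  42  42  42  42  43  94 107
  104 103]
 [105 105 107  87  37  58  39  36  42  43  43  45  42  39  50  50  45 105
  101 100]
 [103 103 103  85  41  40  36  82  52  47  46  49  60  70  40  43  47 104
  102 101]
 [101 100 102 102  43  38  38  39  41  41  39  42  42  45  44  46 106 105
  102 105]
 [103 107 104 106 105  68  38  36  37  39  42  44  46  45  53 100 100 101
  100 103]
 [100  98 100 102 100  99  99 101  92  71  67  83 103 102 105 102 102 103
  104 103]
 [105  99 101 104 104 103 100 101 104 104 104 106 107 106 104 107 105 104
  102 100]
 [103 104 105 103 104 103 100 100 100  99 101 102 100  99 100  98 101  99
  100  99]
 [ 41  92  92  90  92  93  90  91  91  92  92  92  90  92  91  92  94  91
   51  53]]
slide [0.615 0.885 0.185] turn 0.0
```

The collar's bore is centred in the hand (≈(282,305) against a predicted (279,304)).

>>> arm_command([
  {"slide": [0.2, 0.3, 0], "turn": 0},
  {"slide": [0.4, 0.6, 0], "turn": 0},
  {"slide": [0.55, 0.8, 0], "turn": 0},
  {"slide": [0.61, 0.88, 0], "turn": 0},
  {"slide": [0.61, 0.88, 0], "turn": 0},
  {"slide": [0.61, 0.88, 0], "turn": 0},
  {"slide": [0.61, 0.88, 0.1], "turn": 0},
  {"slide": [0.61, 0.88, 0.18], "turn": 0},
  {"slide": [0.61, 0.88, 0.18], "turn": 0},
  {"slide": [0.61, 0.88, 0.18], "turn": 0},
])

```text
t: 24.93
tool_pos: [546.8, 140.8, 186.4]
eef_rot: [-1.392, -2.815, 0.002]
ft_force: [0.4, -0.1, -3.9]
width: 63.1
finger_force: 50.0
```

Run:
```python
from h import *
s=read_state();print(s["t"],s["tool_pos"],s["ft_force"],s["width"]);go([546.3,144.1,141])
```

```text
24.9333 [546.81283241 140.81024834 186.40587615] [ 0.43539146 -0.12566801 -3.93544433] 63.07335349734629
slide [0.024 0.014 0.378] turn 0.0
```

>>> arm_command([
  {"slide": [0.022, 0.012, 0], "turn": 0},
  {"slide": [0.022, 0.012, 0.08], "turn": 0},
  {"slide": [0.022, 0.012, 0.15], "turn": 0},
  {"slide": [0.022, 0.012, 0.21], "turn": 0},
  {"slide": [0.022, 0.012, 0.27], "turn": 0},
  {"slide": [0.022, 0.012, 0.32], "turn": 0},
  {"slide": [0.022, 0.012, 0.37], "turn": 0},
  {"slide": [0.022, 0.012, 0.37], "turn": 0},
])

```text
t: 25.6
tool_pos: [546.4, 144.8, 141.1]
eef_rot: [-1.39, -2.816, 0.002]
ft_force: [0.6, -1.6, -4.4]
width: 62.7
finger_force: 50.0
```

>>> arm_command([
  {"slide": [0, 0, 0.05], "turn": 0},
  {"slide": [0, 0, 0.1], "turn": 0},
  {"slide": [0, 0, 0.14], "turn": 0},
  {"slide": [0, 0, 0.16], "turn": 0},
  {"slide": [0, 0, 0.17], "turn": 0},
  {"slide": [0, 0, 0.17], "turn": 0},
])

```text
t: 26.1
tool_pos: [546.7, 144.8, 121.9]
eef_rot: [-1.391, -2.817, 0.001]
ft_force: [0.8, -2.1, -5.0]
width: 63.0
finger_force: 50.0
```

>>> arm_command([
  {"slide": [0, 0, 0.008], "turn": 0},
  {"slide": [0, 0, 0.016], "turn": 0},
  {"slide": [0, 0, 0.016], "turn": 0},
])

```text
t: 26.35
tool_pos: [546.9, 144.9, 120.3]
eef_rot: [1.391, 2.816, 0.0]
ft_force: [0.8, -3.9, -3.1]
width: 62.6
finger_force: 50.0
```

>>> arm_command([
  {"slide": [0, 0, 0.008], "turn": 0},
  {"slide": [0, 0, 0.014], "turn": 0},
  {"slide": [0, 0, 0.014], "turn": 0},
])

```text
t: 26.6
tool_pos: [547.0, 144.9, 118.9]
eef_rot: [1.391, 2.816, 0.0]
ft_force: [0.9, -4.9, 0.7]
width: 62.9
finger_force: 50.0
```

Contact begins exactly at the expected level. I release gently and retreat.

>>> arm_command([
  {"slide": [0, 0, 0.005], "turn": 0},
  {"slide": [0, 0, 0.005], "turn": 0},
  {"slide": [0, 0, 0.005], "turn": 0},
  {"slide": [0, 0, 0.005], "turn": 0},
], grip_force=3)

```text
t: 26.93
tool_pos: [546.8, 145.2, 118.2]
eef_rot: [1.391, 2.817, 0.001]
ft_force: [-1.3, -1.3, 5.2]
width: 64.5
finger_force: 3.0
```

>>> arm_command([
  {"slide": [0, 0, 0], "turn": 0},
  {"slide": [0, 0, 0], "turn": 0},
  {"slide": [0, 0, 0], "turn": 0},
  {"slide": [0, 0, 0], "turn": 0},
  {"slide": [0, 0, 0], "turn": 0},
], jaw=1)

```text
t: 27.35
tool_pos: [546.6, 145.1, 117.7]
eef_rot: [-1.391, -2.817, 0.0]
ft_force: [0.3, 1.2, -0.2]
width: 88.2
finger_force: 0.0
```

>>> arm_command([
  {"slide": [0, 0, -0.25], "turn": 0},
  {"slide": [0, 0, -0.5], "turn": 0},
  {"slide": [0, 0, -0.8], "turn": 0},
  {"slide": [0, 0, -0.9], "turn": 0},
  {"slide": [0, 0, -0.9], "turn": 0},
  {"slide": [0, 0, -0.9], "turn": 0},
])

```text
t: 27.85
tool_pos: [546.5, 145.0, 225.5]
eef_rot: [1.391, 2.817, 0.0]
ft_force: [1.0, 0.3, -0.7]
width: 88.3
finger_force: 0.0
```

Run:
```python
from h import *
s=read_state();print(s["t"],s["tool_pos"],s["ft_force"],s["width"])
c,im=snap("wrist","w14");g=cv2.cvtColor(im,cv2.COLOR_RGB2GRAY);e=cv2.Canny(g,40,100)
th=np.linspace(0,6.28,90)
def score(r,x,y,z):
    v=0
    for t in th:
        u=proj(c,[x+r*np.cos(t),y+r*np.sin(t),z]).round().astype(int)
        if 0<=u[0]<560 and 0<=u[1]<300: v+=e[u[1]-1:u[1]+2,u[0]-1:u[0]+2].any()
    return int(v)
for n,r,zs in(("collar head top",32,(120,126,132,138,144,150)),("knife rim",65,(74,80,86,92,98))):
    for z in zs: print(n,z,max((score(r,546.5+a,144.2+b,z),a,b) for a in range(-4,5,2) for b in range(-4,5,2)))
```

```text
27.85 [546.52843163 145.04200221 225.52825299] [ 0.97568384  0.29223859 -0.7119609 ] 88.26293099137064
collar head top 120 (65, 4, -2)
collar head top 126 (77, 2, 0)
collar head top 132 (83, 0, 2)
collar head top 138 (78, -2, 4)
collar head top 144 (57, -2, 4)
collar head top 150 (44, -4, 4)
knife rim 74 (44, 0, -4)
knife rim 80 (81, 2, -2)
knife rim 86 (81, 0, 0)
knife rim 92 (56, 0, 0)
knife rim 98 (49, 0, -2)
```

```bash
python3 -c "
from station import *
print(close_job())"
```

```text
the job is handed in; nothing more can be done
None
```

The job is handed in, with no verdict returned: carriage parked against its stop; tall spacer, knife (hub up) and clamp collar (nose down) on the spindle, the levels of knife and collar confirmed by contact force and camera and the spacer's by camera; the gripper is clear.

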